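# Seat a splined drive gear in a stirrer drive and hold it home

## Robot

A 6-joint arm with a two-finger parallel gripper is mounted at the origin on a cart in front of the work surface, level with it; the furniture and walls round the work are solid. World frame = base frame: x ahead of the robot, y to its left, z up, the work surface at z = 0. Lengths are in mm, angles in rad, forces in N, time in s.
With the tool pointing down it reaches from about 400 to 825 mm from the base axis. Payload 7 kg.
Tool frame: the origin (TCP) lies midway between the tips of the shut fingers; the grasp point (between the pads) lies 19 mm behind it; z points along the fingers, y is the line along which they close (so a half turn about z gives the same grasp; the last joint's range is limited). The gripper opens to 85 mm and grips with 20 to 120 N. Pads are 22 mm wide; open, the fingers measure 114 mm over their backs; the gripper's body (76 mm by 85 mm) begins 54 mm behind the grasp point. The pads swing forward as they close: fully open they stand 13 mm farther back than shut.
Start: joints at [1.595, 0.359, 0.012, 0, -1.224, -0.288], TCP at [176.017, 651.624, 231.302] pointing down, gripper open.
Joint ranges: [-3.07, 3.07], [-1.43, 2.12], [-1.02, 1.25], [-3.03, 1.67], [-3.05, -0], [-3.03, 3.03]. Speed limits (rad/s): [2.39, 2.39, 3.01, 3.14, 3.14, 3.14].

## Interface

Orientations are given as [roll, pitch, yaw] about the fixed x, y, z axes, in that order (R = Rz(yaw) Ry(pitch) Rx(roll)).
In Python, from cell import manip gives the robot as it stands.
- The arm moves only by the tool move_arm, never from a script. Its arguments are lists of equal length, an entry for each row: "slide": the shift along the tool's x, y, z in cm, a list of three; "dr": the turn, a rotation vector about the tool's x, y, z in rad, a list of three; "gripper": the gripper command: -1 is fully open, 1 is shut, values between are in proportion. A call has 1 to 12 rows; each row is the pose to reach, as a shift and turn from the pose commanded when the call began, along the tool's axes at that moment; what a row does not reach only later rows make up. A row lasts 1/12 s, in which the tool goes at most 41.7 mm and 7.16 degrees, less where a joint would pass 70% of its speed; a pose out of reach is approached as far as the arm can. A call with a gripper value outside its range is refused whole. The fingers move at their own pace and stop on an object; "grip_force" is the grip in N (left out, the last holds). Time passes only in rows, so rows that repeat a pose let the fingers close. It gives the time, the measured TCP pose, the force, the opening and the grip force at its end, in the units of the state.
- manip.read_state(): the state, without advancing time (a new reading comes with each control period).
- manip.get_image(name): name is "side" or "top" or "wrist"; returns a dict with "pixels" (480x640x3 uint8, red, green, blue), "fx", "fy", "cx", "cy" (pixels), "D" ([k1, k2, p1, p2, k3] as OpenCV has them; the pictures are not rectified), "R" (3x3) and "t" (3): a world point X has camera coordinates R X + t. Camera axes: x right, y down, z forward; pixel columns grow to the right and rows downward; lengths in mm; the calibration is good to about 2 mm. A picture is of the moment at which its call begins. There is no depth.
- manip.close_job(): hands the job in; it is judged then, once.
The state is a dict: "t": time; "joint_pos": joint angles; "dq": joint speeds; "tau": joint torques, N m; "eef_pos": TCP position; "eef_rot": TCP orientation; "force": force on the tool from outside, world axes, zero at the start; "moment": the same for the moment, N m; "grip_width": finger opening in mm; "gripper_force": force on a finger pad.
Only numpy, scipy, OpenCV 4.12 (cv2) and the standard library are available. Lean on these libraries where they do the work, as an engineer would, in place of code of your own. Each camera call takes 0.05 s, during which the arm holds its last target. There are 200 camera calls.

## Task

Reassemble the bench stirrer's drive: drop the steel ball from the parts stand into the socket of the drive hub, then take the brass gear by its square boss, turn it until its four splines mesh with the socket's slots and slide it fully home on the hub's rim. A spring under the ball pushes the gear back up, so finish while still holding the gear and pressing it home; do not let go. Leave the cup, wrench, brush and pigment jar where they are.

Things in the scene. Friction and masses are not known exactly. Their poses are not given: they have to be found in the camera images.
- socket_mouth (a point): Centre of the open top of the drive hub, a round steel turret 54 mm across on the gearbox; z up, 74.5 mm above the bench. Socket: round bore 28 mm across with four slots 11 mm wide that reach 20 mm from the axis, along this point's +x, -x, +y, -y, full depth. The empty bore is 42 mm deep, to the plunger. The hub is stiff to turn (over 1 N m) and starts at any angle to the gearbox.
- plunger (a joint): Brass spring plunger, 25 mm across, the floor of the bore. Value in m: 0 = up at rest, grows as it is pushed down, stop at 0.008. 4 N starts it, then 1 N more per mm. With the ball on it and the gear home it stands at about 0.005 to 0.006 (10 N). Without the ball the gear does not reach it.
- gearbox: Fixed low green gearbox, 130 x 120 mm (x, y) and 21 mm high, with a round green motor with black cap (63 mm across, 55 mm high) 82 mm from the turret along its +x. Origin on the bench under the axis of the turret.
- drive_gear: Loose brass gear, 63 mm across, 8 mm thick, about 0.14 kg, with a steel boss on top and a splined stem below. Origin: centre of the gear's underside; z up along its axis. Starts stem down in the blue sleeve of the parts stand, turned any way. Home = its origin at socket_mouth (underside on the rim); on the spring alone it stands about 6 mm higher.
- boss_top (a point): Centre of the top of the gear's square boss, 42 mm above the gear's origin. The boss is what to grip: 26 x 26 mm, 34 mm high, faces square to the gear's x and y axes.
- stem_tip (a point): Centre of the lower end of the gear's stem, 26 mm below the gear's origin. The stem is a 21 mm core with four splines 8 mm wide that reach 18 mm from the axis, along the gear's +x, -x, +y, -y (any quarter turn fits); the lowest 2.5 mm are slightly smaller as a lead-in.
- thrust_ball: Loose steel ball, 22 mm across, about 0.04 kg. Origin at its centre (its axes mean nothing). It starts on the rim of a small blue cup of the parts stand, centre about 48 mm above the bench. In the bore its centre rests 31 mm below socket_mouth.
- parts_stand: Fixed wooden board, 80 x 180 x 10 mm (x, y, z), origin at the centre of its underside. A blue sleeve (52 mm across, top 42 mm above the bench) at y = +50 mm carries the gear; a slim blue cup (20 mm across, top 40 mm above the bench) at y = -55 mm carries the ball.
- cup_a: Bystander: pink-stained white cup, 94 mm across, 83 mm high, loose; origin at the centre of its underside.
- wrench_a: Bystander: small open-ended wrench, 105 mm long, 6 mm thick, lying loose on the bench; origin at its middle.
- brush_white: Bystander: thin white-handled brush, 208 mm long, lying loose; origin at its middle.
- pigment_red: Bystander: small clear jar of red pigment with a yellow cap, 45 mm across, 100 mm high, loose; origin at the centre of its underside.

How it is judged (in metres and radians):
On the way, in this order (a step that is already met when the one before it is completed fails the run):
1. the ball lies in the bore of the hub and is let go (horizontal distance between thrust_ball and socket_mouth below 0.006 m and z of thrust_ball in the frame of socket_mouth below -0.02 m and contact force between the fingers and thrust_ball below 0.1 N), for 0.2 s.
2. the gear's splines are in the slots, at least 10 mm deep (horizontal distance between drive_gear and socket_mouth below 0.004 m and (angle between the x axis of drive_gear and the x axis of socket_mouth, either way round below 0.2 rad or angle between the x axis of drive_gear and the y axis of socket_mouth, either way round below 0.2 rad) and z of drive_gear in the frame of socket_mouth below 0.016 m), for 0.1 s.
At the end, for the whole second after the job is handed in: Gear upright (0.08 rad), centred on the hub (4 mm), splines in the slots, underside within 2 mm of the rim; ball under it in the bore, plunger pushed down over 4 mm; fingers still on the gear (over 2 N), gear still, through the last second (horizontal distance between thrust_ball and socket_mouth below 0.006 m and z of thrust_ball in the frame of socket_mouth below -0.02 m and horizontal distance between drive_gear and socket_mouth below 0.004 m and (angle between the x axis of drive_gear and the x axis of socket_mouth, either way round below 0.2 rad or angle between the x axis of drive_gear and the y axis of socket_mouth, either way round below 0.2 rad) and z of drive_gear in the frame of socket_mouth below 0.002 m and value of joint plunger above 0.004 m and angle between drive_gear's own z axis and vertical below 0.08 rad and contact force between the fingers and drive_gear above 2 N and linear speed of drive_gear below 0.02 m/s); the arm keeps its last pose, push and grip.
It fails at once if a bystander (cup, wrench, brush, pigment jar) is moved more than 40 mm or knocked over (distance of any of cup_a, wrench_a, brush_white, pigment_red from where it was at the start of the episode above 0.04 m or angle between any of cup_a, pigment_red's own z axis and vertical above 0.6 rad).
It also fails if it takes over 42 s, if anything falls off the work surface, if the arm or the gripper's body presses on something with over 40 N, if the wrist force passes 120 N, or if a joint passes its speed limit or range.

## Working session

There is one attempt and no reset: what is moved stays moved. The work goes in short steps, Python scripts to look and compute and a tool call to move; the robot and the scene stay as the last step left them, time stands still between calls to the robot, and variables do not carry over. Pictures are saved under pics/ and viewed, at most 11 in all, crops included, and the job is handed in when it is done.

Besides the shell and the picture viewer there is one more tool, called after "Emit:" in YAML: its name, and indented under it one key for each argument. move_arm: Moves the arm, as the interface text tells. Its arguments: {"type":"object","properties":{"slide":{"type":"array","items":{"type":"array","items":{"type":"number"}}},"dr":{"type":"array","items":{"type":"array","items":{"type":"number"}}},"gripper":{"type":"array","items":{"type":"number"}},"grip_force":{"type":"number"}},"required":["slide","dr","gripper"]}

```bash
mkdir -p pics; ls
python3 - <<'E'
from cell import manip
import cv2,numpy as np
s=manip.read_state(); print(s)
ims=[]
for n in ("side","top","wrist"):
    d=manip.get_image(n); np.savez(f"pics/{n}0.npz",**d)
    cv2.imwrite(f"pics/{n}0.png",d["pixels"][:,:,::-1])
    print(n,d["fx"],d["D"],np.round(-d["R"].T@d["t"]),np.round(d["R"],2).tolist())
E
```

```text
pics
{'t': 0.0, 'joint_pos': array([ 1.59509957e+00,  3.59379534e-01,  1.10649636e-02, -3.64027638e-04,
       -1.22409710e+00, -2.88093002e-01]), 'dq': array([ 0.00010735,  0.0009499 ,  0.00076319, -0.00059309, -0.00030178,
       -0.00125784]), 'tau': array([ 2.33674609e-04, -5.83327675e+01,  2.93409294e+01,  6.93625823e+00,
       -6.01790263e-03, -1.78559520e-05]), 'eef_pos': array([175.89991437, 651.1792793 , 230.36859084]), 'eef_rot': array([ 3.13994664e+00, -1.30898962e-04, -2.63913620e-01]), 'force': array([-0.45277974, -0.09664978, -0.14686513]), 'moment': array([-0.01561884,  0.06169201,  0.01780494]), 'gripper_force': 0.0, 'grip_width': 85.42630966949591}
side 619.3191546550612 [-0.08909058  0.          0.          0.          0.        ] [ 306. 1323.  686.] [[-0.99, -0.16, 0.0], [-0.07, 0.39, -0.92], [0.15, -0.91, -0.4]]
top 620.140454984535 [0.03636719 0.         0.         0.         0.        ] [ 345.  -39. 1642.] [[-0.02, -1.0, -0.0], [-0.99, 0.02, -0.12], [0.12, 0.0, -0.99]]
wrist 346.99836693566425 [-0.00624346  0.          0.          0.          0.        ] [255. 631. 373.] [[-0.26, -0.97, 0.0], [-0.91, 0.25, 0.32], [-0.31, 0.08, -0.95]]
```

View pics/side0.png

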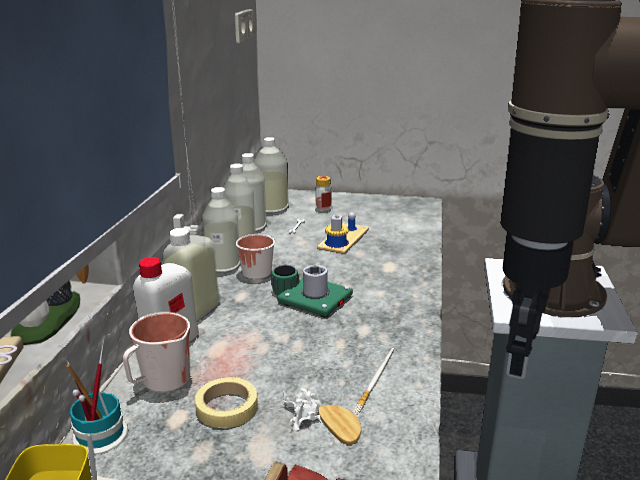

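View pics/top0.png

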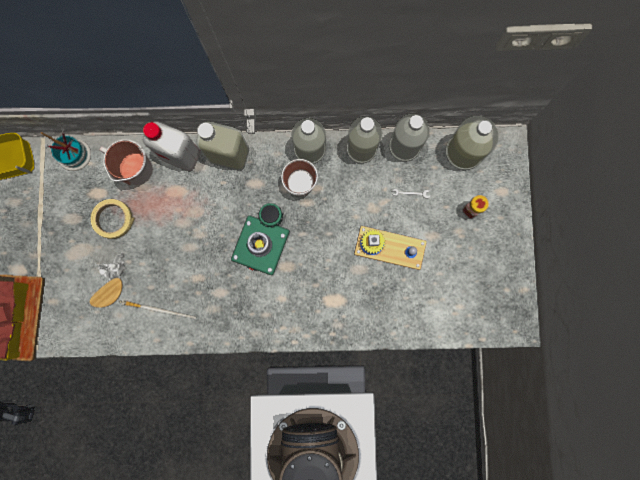

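The side view shows the hub at about (315,280), gear (337,230) and ball cup (352,220). In the top view the turret is at (259,243), the motor cap (270,214), the gear boss (374,240), the ball (411,253), the cup (299,178), the wrench (411,192) and the jar (477,206).

```bash
cat > h.py <<'E'
import cv2,numpy as np
from cell import manip
def K(d): return np.array([[d["fx"],0,d["cx"]],[0,d["fy"],d["cy"]],[0,0,1]],float)
def ray(d,uv,z):
    p=cv2.undistortPoints(np.array(uv,float).reshape(-1,1,2),K(d),np.array(d["D"],float))[:,0]
    v=np.c_[p,np.ones(len(p))]@d["R"]; c=-d["R"].T@d["t"]
    return c+v*((z-c[2])/v[:,2])[:,None]
def proj(d,X):
    return cv2.projectPoints(np.array(X,float).reshape(-1,1,3),cv2.Rodrigues(np.array(d["R"]))[0],np.array(d["t"],float),K(d),np.array(d["D"],float))[0][:,0]
def load(n): return dict(np.load(f"pics/{n}.npz"))
def snap(cam,n):
    d=manip.get_image(cam); np.savez(f"pics/{n}.npz",**d); cv2.imwrite(f"pics/{n}.png",d["pixels"][:,:,::-1]); return d
E
python3 - <<'E'
from h import *
d=load("top0")
for n,uv,z in [("turret",(259,243),74.5),("cap",(270,214),55),("boss",(374,240),94),("gear",(372,242),52),("ball",(411,253),48),("cup",(299,178),83),("jar",(477,206),100)]:
    print(n,ray(d,[uv],z)[0].round(1))
print(ray(d,[(360,228),(425,236),(418,268),(355,261)],10).round(0))
E
```

```text
turret [538.3 124.4  74.5]
cap [615.8  97.2  55. ]
boss [ 537.3 -166.9   94. ]
gear [ 537.4 -165.1   52. ]
ball [ 507.2 -265.1   48. ]
cup [702.9  19.4  83. ]
jar [ 617.1 -427.6  100. ]
[[ 581. -138.   10.]
 [ 556. -309.   10.]
 [ 471. -287.   10.]
 [ 493. -122.   10.]]
```

View pics/wrist0.png

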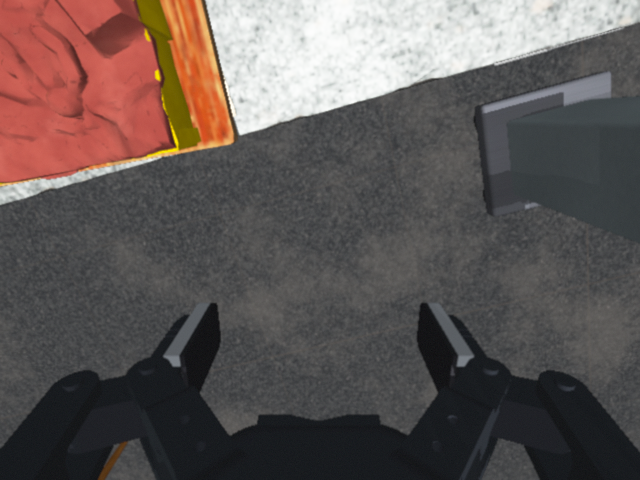

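The wrist view shows only the floor and tray, with the fingers at (190,340) and (445,340); image up is tool +x and image right is tool +y. I'm heading for the hub first.

Emit:
move_arm:
  slide:
    - [47, 42, 0]
    - [47, 42, 0]
    - [47, 42, 0]
    - [47, 42, 0]
    - [47, 42, 0]
    - [47, 42, 0]
    - [47, 42, 0]
    - [47, 42, 0]
    - [47, 42, 0]
    - [47, 42, 0]
    - [47, 42, 0]
    - [47, 42, 0]
  dr:
    - [0, 0, 0]
    - [0, 0, 0]
    - [0, 0, 0]
    - [0, 0, 0]
    - [0, 0, 0]
    - [0, 0, 0]
    - [0, 0, 0]
    - [0, 0, 0]
    - [0, 0, 0]
    - [0, 0, 0]
    - [0, 0, 0]
    - [0, 0, 0]
  gripper: [-1, -1, -1, -1, -1, -1, -1, -1, -1, -1, -1, -1]

```text
t: 1.15
eef_pos: [449.6, 230.8, 231.5]
eef_rot: [-3.141, -0.0, -0.263]
force: [1.4, 0.8, 0.6]
grip_width: 85.4
gripper_force: 0.0
```

Emit:
move_arm:
  slide:
    - [8, 8.8, 0]
    - [8, 8.8, 0]
    - [8, 8.8, 0]
    - [8, 8.8, 0]
    - [8, 8.8, 0]
  dr:
    - [0, 0, 0]
    - [0, 0, 0]
    - [0, 0, 0]
    - [0, 0, 0]
    - [0, 0, 0]
  gripper: [-0.3, -0.3, -0.3, -0.3, -0.3]

```text
t: 1.57
eef_pos: [503.8, 125.0, 230.9]
eef_rot: [3.141, 0.001, -0.268]
force: [-1.0, -0.1, 1.0]
grip_width: 55.7
gripper_force: 0.0
```

Run:
```python
from h import *
d=snap("wrist","w1"); print(manip.read_state()["eef_pos"])
print(proj(d,[(538,124,74.5)]))
```

```text
[503.40040761 126.07182971 231.01255703]
[[309.46187154 177.68218096]]
```

View pics/w1.png

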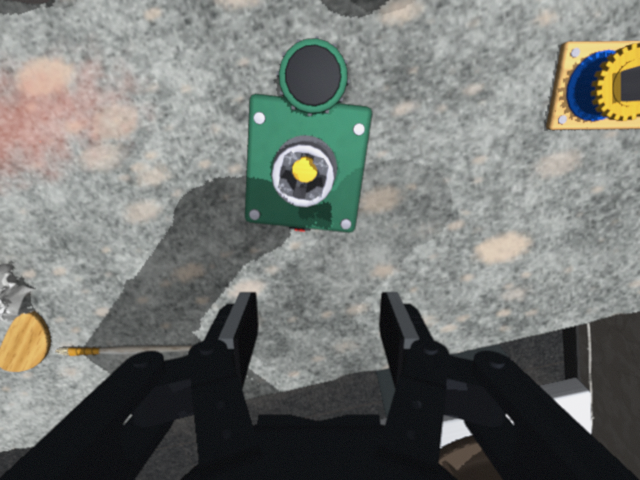

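The turret's rim is centred at about (303,175), the bore shows a yellow plunger and the motor cap is at (313,75). I'll rectify the rim plane to measure the centre and slot angle.

```bash
cat >> h.py <<'E'
def rect(d,c,z,half,s):
    "world-aligned patch: column = world x, row = -world y, s px/mm"
    q=[(c[0]-half,c[1]+half,z),(c[0]+half,c[1]+half,z),(c[0]+half,c[1]-half,z),(c[0]-half,c[1]-half,z)]
    n=int(2*half*s); H=cv2.getPerspectiveTransform(proj(d,q).astype(np.float32),np.float32([[0,0],[n,0],[n,n],[0,n]]))
    return cv2.warpPerspective(d["pixels"][:,:,::-1],H,(n,n),flags=cv2.INTER_CUBIC)
E
python3 - <<'E'
from h import *
d=load("w1"); c=ray(d,[(303,175)],74.5)[0]; print(c)
a=rect(d,c,74.5,34,8)
h=cv2.cvtColor(a,cv2.COLOR_BGR2HSV); m=((h[...,1]<60)&(h[...,2]>150)).astype(np.uint8)*255
cs,_=cv2.findContours(m,cv2.RETR_EXTERNAL,cv2.CHAIN_APPROX_NONE); k=max(cs,key=cv2.contourArea)
(x,y),r=cv2.minEnclosingCircle(k); print("ring",c[0]-34+x/8,c[1]+34-y/8,"r",r/8)
cv2.imwrite("pics/r1.png",a)
E
```

```text
[541.68401714 128.7204798   74.5       ]
ring 540.8412742179709 129.0949533732113 r 26.732017517089844
```

View pics/r1.png

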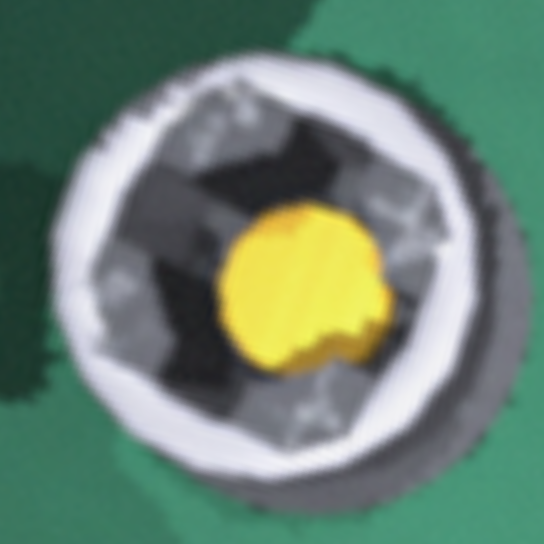

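```bash
cat >> h.py <<'E'
def slot4(a,cx,cy,s,m,r0=12,r1=26):
    "4-fold phase (deg) of inner radius of mask m round (cx,cy)"
    th=np.radians(np.arange(0,360,2)); rr=np.arange(r0,r1,.125); R=[]
    for t in th:
        v=m[np.clip((cy-np.sin(t)*rr*s).astype(int),0,m.shape[0]-1),np.clip((cx+np.cos(t)*rr*s).astype(int),0,m.shape[1]-1)]>0
        R.append(rr[np.argmax(v)] if v.any() else r1)
    R=np.array(R); return np.degrees(np.angle((R*np.exp(4j*th)).sum()))/4, R
E
python3 - <<'E'
from h import *
a=cv2.imread("pics/r1.png"); h=cv2.cvtColor(a,cv2.COLOR_BGR2HSV); m=((h[...,1]<60)&(h[...,2]>175)).astype(np.uint8)
p,R=slot4(a,265,266,8,m); print(p); print(R[::5].round(0))
E
```

```text
19.84541245294377
[21. 23. 18. 22. 21. 20. 20. 20. 20. 22. 23. 23. 21. 21. 20. 20. 20. 20.
 22. 21. 22. 22. 21. 20. 20. 20. 21. 22. 23. 24. 22. 21. 20. 21. 20. 21.]
```

Emit:
move_arm:
  slide:
    - [7.1, 37.4, 0]
    - [7.1, 37.4, 0]
    - [7.1, 37.4, 0]
    - [7.1, 37.4, 0]
    - [7.1, 37.4, 0]
    - [7.1, 37.4, 0]
    - [7.1, 37.4, 0]
    - [7.1, 37.4, 0]
    - [7.1, 37.4, 0]
    - [7.1, 37.4, 0]
    - [7.1, 37.4, 0]
  dr:
    - [0, 0, 0]
    - [0, 0, 0]
    - [0, 0, 0]
    - [0, 0, 0]
    - [0, 0, 0]
    - [0, 0, 0]
    - [0, 0, 0]
    - [0, 0, 0]
    - [0, 0, 0]
    - [0, 0, 0]
    - [0, 0, 0]
  gripper: [-0.3, -0.3, -0.3, -0.3, -0.3, -0.3, -0.3, -0.3, -0.3, -0.3, -0.3]

```text
t: 2.53
eef_pos: [474.2, -253.8, 230.8]
eef_rot: [3.141, 0.001, -0.266]
force: [-0.3, 0.5, -0.0]
grip_width: 55.3
gripper_force: 0.0
```

Run:
```python
from h import *
d=snap("wrist","w2"); s=manip.read_state(); print(s["eef_pos"],s["eef_rot"])
```

```text
[ 474.36287417 -252.58021557  230.9195682 ] [-3.14147838e+00  6.69259575e-04 -2.64985444e-01]
```

View pics/w2.png

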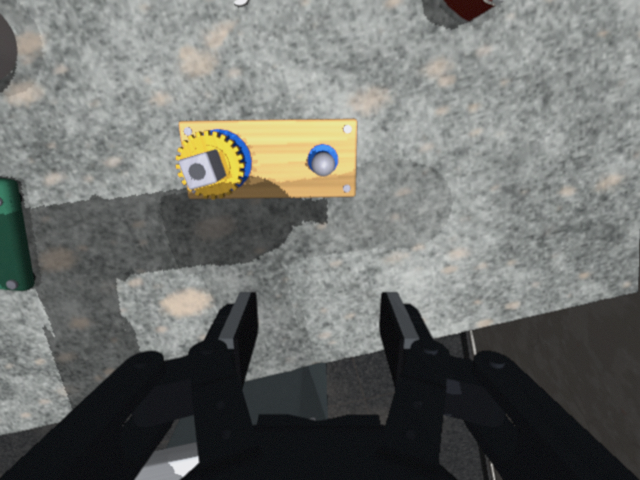

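The ball is at (323,162) on its blue cup, the boss top at (198,171) and the board is nearly square to the tool.

Run:
```python
from h import *
d=load("w2"); px=d["pixels"]; h=cv2.cvtColor(px,cv2.COLOR_RGB2HSV)
m=((h[...,1]<70)).astype(np.uint8); 
w=np.zeros_like(m); w[140:185,300:345]=1
cs,_=cv2.findContours(m*w,cv2.RETR_EXTERNAL,cv2.CHAIN_APPROX_NONE); k=max(cs,key=cv2.contourArea)
(u,v),r=cv2.minEnclosingCircle(k); print("ball px",u,v,r, ray(d,[(u,v)],48)[0])
c=ray(d,[(198,171)],94)[0]; print("boss",c, "yaw cam", proj(d,[c]))
g=ray(d,[(198,171)],94)[0]
a=rect(d,c,94,34,8); cv2.imwrite("pics/r2.png",a)
g=cv2.cvtColor(a,cv2.COLOR_BGR2HSV); mm=((g[...,1]<60)&(g[...,2]>110)).astype(np.uint8)
mm=cv2.morphologyEx(mm,cv2.MORPH_CLOSE,np.ones((41,41)))
cs,_=cv2.findContours(mm,cv2.RETR_EXTERNAL,cv2.CHAIN_APPROX_NONE); k=max(cs,key=cv2.contourArea)
(x,y),sz,an=cv2.minAreaRect(k); print("boss rect",c[0]-34+x/8,c[1]+34-y/8,np.array(sz)/8,an)
p,ev=ray(d,[(180,120),(356,120)],10); print(p,ev)
```

```text
ball px 323.0 165.5 14.080227851867676 [ 511.93629965 -268.02636934   48.        ]
boss [ 539.96262292 -171.46044924   94.        ] yaw cam [[198. 171.]]
boss rect 549.337622917584 -160.52294924381752 [46.125 49.   ] 90.0
[ 587.7554754  -141.69183054   10.        ] [ 541.6371574  -310.45064921   10.        ]
```

View pics/r2.png

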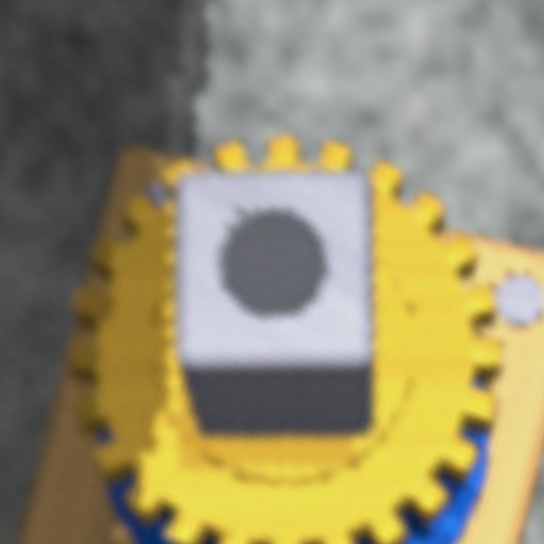

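Boss corners are at (178,175), (367,172), (371,365), (180,365) in the rectified patch, so the gear is turned about +1° from the world axes.

Run:
```python
from h import *
d=load("w2"); px=d["pixels"]
B=px[140:186:2,300:346:2].astype(int)
print((B.max(2)-B.min(2)))
print("ball",ray(d,[(323,162),(323,164)],48))
b=ray(d,[proj(d,[(540.2,-171.1,94)])[0]],84)[0]; print("boss",b, np.linalg.norm(b[:2]-ray(d,[(323,163)],48)[0,:2]))
```

```text
[[ 83  85  84  84  84  83  84  84  84  88  93  92  94  93  94  94  93  95
   94  94  95  95  95]
 [ 98  98  98  97  97  96  96  96  97 101 104 102 102 104 102 101 101 102
  102 100  99 100 100]
 [108 108 107 108 106 107 107 108  94  55  35  78  40  34  76 102 105 103
  102 103 103 102 101]
 [106 106 105 104 104 106 107  17 140 167 169 166 168 166 153  40  92 103
   99 100 101  98  98]
 [102 102 101 101 103 100  24 159 168 169 168 167 166 165 166 165  99  68
  101  98  99  98  99]
 [106 105 106 105 106  15 162 159 168 164 157 135 146 162 166 165 166 113
   97 105 104 104 101]
 [105 106 104 103  92 134 133 116 116  68  26  20  22  42 114 166 166 164
   16 104 100 101  99]
 [ 95  95  94  94  19 129 119 101  30  10  11  12  12  11  15  96 163 166
  111  87  93  93  90]
 [ 92  91  90  90  60 118 116  40   8  11  13  14  14  14  12  13 106 167
  157  49  93  93  92]
 [ 89  89  90  86  66 120  77  11  13  14  16  16  16  15  14  13  29 144
  158  39 103 100 100]
 [ 92  91  93  77  80 115  36  11  13  15  16  16  18  17  13  15  12  87
  160  42 101  99  98]
 [105 105 106  91  70 105  16  12
[... 595 characters left out ...]
 12  13   8  28  80 102 105
  103 101 102 104 106]
 [101 101 101 100 101 102 102 102 104 103  79  64  60  78 104 107 104 107
  105 101  97  99 100]
 [104 103 105 106 105 107 105 101 101  99 100 103  99  99  98  99  99 100
  100  98 101 100  99]
 [104 103 101 102 102 104 101  99 100 100 100 101 102 103 101 103 102 103
  102 103 102 104 103]
 [100 100 100  98 100  99  99  99 101 102 100 101 100 101 102 100 101 100
  100 102 102 102 103]
 [ 99  97  99  98  99  98  99 100  99  98  98  99  99  98  99 100  99 102
  100 100 101 103  85]]
ball [[ 515.02295545 -268.85372609   48.        ]
 [ 513.26153964 -268.38159006   48.        ]]
boss [ 539.71998366 -167.38449505   84.        ] 104.41444491602921
```

Emit:
move_arm:
  slide:
    - [4.2, 0.5, 4]
    - [4.2, 0.5, 8]
    - [4.2, 0.5, 12]
    - [4.2, 0.5, 15]
    - [4.2, 0.5, 17.5]
    - [4.2, 0.5, 19.7]
    - [4.2, 0.5, 19.7]
  dr:
    - [0, 0, 0]
    - [0, 0, 0]
    - [0, 0, 0]
    - [0, 0, 0]
    - [0, 0, 0]
    - [0, 0, 0]
    - [0, 0, 0]
  gripper: [-0.3, -0.3, -0.3, -0.3, -0.3, -0.3, -0.3]

```text
t: 3.17
eef_pos: [511.2, -265.5, 29.9]
eef_rot: [-3.142, 0.008, -0.262]
force: [-0.5, -0.2, -1.1]
grip_width: 55.3
gripper_force: 0.0
```

Run:
```python
from h import *
d=snap("wrist","w3"); s=manip.read_state(); print(s["eef_pos"],s["force"])
```

```text
[ 512.65245505 -266.19603861   32.47978769] [0.55589676 0.10810746 0.74993127]
```

View pics/w3.png

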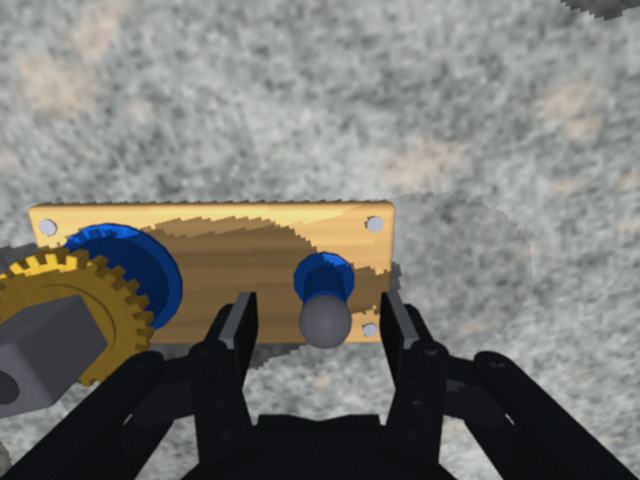

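The ball sits between the pads at (325,321), radius about 26 px, slightly right of centre.

Run:
```python
from h import *
d=load("w3"); print(ray(d,[(325,321)],48)[0]); print(proj(d,[(512.6,-266.2,32.5),(512.6,-266.2,51.5)]))
```

```text
[ 513.51775378 -268.29111337   48.        ]
[[320.44054106 304.6301644 ]
 [320.72494749 328.91147606]]
```

Emit:
move_arm:
  slide:
    - [0.1, 0.2, 0]
    - [0.1, 0.2, 0]
    - [0.1, 0.2, 0]
    - [0.1, 0.2, 0]
    - [0.1, 0.2, 0]
    - [0.1, 0.2, 0]
    - [0.1, 0.2, 0]
  dr:
    - [0, 0, 0]
    - [0, 0, 0]
    - [0, 0, 0]
    - [0, 0, 0]
    - [0, 0, 0]
    - [0, 0, 0]
    - [0, 0, 0]
  gripper: [0.1, 0.6, 1, 1, 1, 1, 1]
  grip_force: 25

```text
t: 3.8
eef_pos: [515.7, -270.4, 36.3]
eef_rot: [-3.141, -0.004, -0.264]
force: [1.5, 6.9, 7.1]
grip_width: 19.7
gripper_force: 24.8
```

Emit:
move_arm:
  slide:
    - [0, 0, -4]
    - [0, 0, -8]
    - [0, 0, -11.5]
    - [-7.9, -39.1, -11.5]
    - [-7.9, -39.1, -11.5]
    - [-7.9, -39.1, -11.5]
    - [-7.9, -39.1, -11.5]
    - [-7.9, -39.1, -11.5]
    - [-7.9, -39.1, -11.5]
    - [-7.9, -39.1, -11.5]
    - [-7.9, -39.1, -11.5]
    - [-7.9, -39.1, -11.5]
  dr:
    - [0, 0, 0]
    - [0, 0, 0]
    - [0, 0, 0]
    - [0, 0, 0]
    - [0, 0, 0]
    - [0, 0, 0]
    - [0, 0, 0]
    - [0, 0, 0]
    - [0, 0, 0]
    - [0, 0, 0]
    - [0, 0, 0]
    - [0, 0, 0]
  gripper: [1, 1, 1, 1, 1, 1, 1, 1, 1, 1, 1, 1]

```text
t: 4.8
eef_pos: [538.0, 105.5, 150.4]
eef_rot: [-3.14, -0.001, -0.264]
force: [1.0, 0.3, -0.4]
grip_width: 20.1
gripper_force: 24.6
```

Emit:
move_arm:
  slide:
    - [-0.5, -2.5, 2]
    - [-0.5, -2.5, 2]
    - [-0.5, -2.5, 2]
    - [-0.5, -2.5, 2]
  dr:
    - [0, 0, 0]
    - [0, 0, 0]
    - [0, 0, 0]
    - [0, 0, 0]
  gripper: [1, 1, 1, 1]

```text
t: 5.13
eef_pos: [539.8, 128.9, 129.8]
eef_rot: [-3.142, -0.0, -0.263]
force: [-1.3, -1.0, -0.0]
grip_width: 20.0
gripper_force: 24.6
```

```bash
cat >> h.py <<'E'
def hub(d,c,tag,lo=150):
    a=rect(d,c,74.5,34,8); cv2.imwrite(f"pics/{tag}.png",a)
    h=cv2.cvtColor(a,cv2.COLOR_BGR2HSV); m=((h[...,1]<60)&(h[...,2]>lo)).astype(np.uint8)*255
    cs,_=cv2.findContours(m,cv2.RETR_EXTERNAL,cv2.CHAIN_APPROX_NONE); k=max(cs,key=cv2.contourArea)
    (x,y),r=cv2.minEnclosingCircle(k); e=cv2.fitEllipse(cv2.convexHull(k)); X=[(c[0]-34+q[0]/8,c[1]+34-q[1]/8) for q in ((x,y),e[0])]
    return X,r/8,np.array(e[1])/16,slot4(a,*e[0],8,m)[0]
E
python3 - <<'E'
from h import *
d=snap("wrist","w4"); s=manip.read_state(); print(s["eef_pos"],s["eef_rot"],s["grip_width"],s["gripper_force"])
print(hub(d,(541,129,74.5),"r4"), proj(d,[(541,129,74.5)]))
E
```

```text
[540.00557847 128.44743101 129.99246012] [-3.14123324e+00 -5.78482518e-04 -2.64233415e-01] 19.7475297908622 24.59922283887863
([(549.75, 124.1875), (548.1766586303711, 125.07916259765625)], 23.369749069213867, array([18.17910576, 23.08370781]), np.float64(-32.30562397013022)) [[318.54876731 257.11749674]]
```

Emit:
move_arm:
  slide:
    - [0.1, -0.1, 3]
    - [0.1, -0.1, 5.1]
    - [0.1, -0.1, 5.1]
    - [0.1, -0.1, 5.1]
    - [0.1, -0.1, 5.1]
  dr:
    - [0, 0, 0]
    - [0, 0, 0]
    - [0, 0, 0]
    - [0, 0, 0]
    - [0, 0, 0]
  gripper: [1, 1, 1, 1, 1]

```text
t: 5.6
eef_pos: [541.8, 129.2, 79.7]
eef_rot: [-3.141, -0.001, -0.265]
force: [-0.3, 0.1, 0.2]
grip_width: 20.2
gripper_force: 24.7
```

Run:
```python
from h import *
d=snap("wrist","w5"); t=snap("side","s5"); s=manip.read_state(); print(s["eef_pos"],s["force"])
a=d["pixels"][:,:,::-1][150:450,140:500]; u,v=proj(t,[(541,129,85)])[0].astype(int)
b=cv2.resize(t["pixels"][:,:,::-1][v-38:v+37,u-45:u+45],(360,300),interpolation=cv2.INTER_CUBIC)
cv2.imwrite("pics/c5.png",np.hstack([a,b]))
```

```text
[541.95070926 129.71612341  79.8936278 ] [-0.91465587 -0.03119753 -1.10271257]
```

View pics/c5.png

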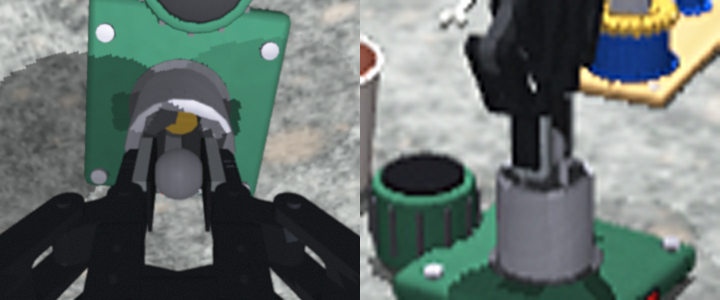

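The ball is held directly over the bore: ball at (180,173) in the crop, rim arc centred near 182. I'll release it.

Emit:
move_arm:
  slide:
    - [0, 0, 0]
    - [0, 0, 0]
    - [0, 0, 0]
    - [0, 0, 0]
    - [0, 0, 0]
    - [0, 0, -4]
    - [0, 0, -8]
    - [0, 0, -12]
    - [0, 0, -15]
    - [-3.5, 0, -15]
    - [-3.5, 0, -15]
  dr:
    - [0, 0, 0]
    - [0, 0, 0]
    - [0, 0, 0]
    - [0, 0, 0]
    - [0, 0, 0]
    - [0, 0, 0]
    - [0, 0, 0]
    - [0, 0, 0]
    - [0, 0, 0]
    - [0, 0, 0]
    - [0, 0, 0]
  gripper: [0, -0.2, -0.2, -0.2, -0.2, -0.3, -0.3, -0.3, -0.3, -0.3, -0.3]

```text
t: 6.62
eef_pos: [505.2, 139.6, 230.7]
eef_rot: [-3.138, -0.002, -0.264]
force: [-1.3, -1.4, -1.8]
grip_width: 55.4
gripper_force: 0.0
```

Run:
```python
from h import *
d=snap("wrist","w6"); s=manip.read_state(); print(s["eef_pos"],s["eef_rot"])
c=(541,129,74.5)
for lo in(150,175): print(hub(d,c,"r6",lo))
r1=rect(load("w1"),c,74.5,34,8); r6=cv2.imread("pics/r6.png")
for z in (32,43.5): print(proj(d,[(541,129,z)]))
# brass visible in bore?
for r in (r1,r6):
    h=cv2.cvtColor(r,cv2.COLOR_BGR2HSV); print("yellow px",((h[...,0]>18)&(h[...,0]<35)&(h[...,1]>120)).sum())
```

```text
[506.10655965 139.39686183 229.8198638 ] [-3.13912744e+00 -1.24900089e-03 -2.62823398e-01]
([(540.8312339782715, 129.3952522277832), (540.941577911377, 129.36162948608398)], 26.734375, array([26.3856163 , 26.58372307]), np.float64(-32.068400605999784))
([(540.8913688659668, 129.29187774658203), (541.0320663452148, 129.32026290893555)], 26.382564544677734, array([26.05815125, 26.21907043]), np.float64(29.370152007464714))
[[320.53109998 166.84374973]]
[[320.56259016 168.45357551]]
yellow px 23354
yellow px 5341
```

Run:
```python
from h import *
c=(541,129.35,74.5); n=272
for f in("w1","w6"):
    a=rect(load(f),c,74.5,34,8); g=cv2.GaussianBlur(a,(5,5),0).min(2)
    P=cv2.warpPolar(g,(int(30*8),360),(n,n),30*8,cv2.WARP_POLAR_LINEAR) # row=deg clockwise in image
    R=[]
    for k in range(360):
        row=P[(-k)%360]; i=23*8+4
        while i>80 and row[i]>165: i-=1
        R.append(i/8)
    R=np.array(R); th=np.radians(np.arange(360)); 
    ph=[np.degrees(np.angle((np.clip(R,l,20)*np.exp(4j*th)).sum()))/4 for l in(13,14,16)]
    print(f,np.round(ph,1)); print(R[::6].round(0).astype(int))
a=rect(load("w6"),c,74.5,34,8); cv2.imwrite("pics/r6.png",a)
```

```text
w1 [38.2 38.2 38.2]
[21 20 23 23 23 22 21 20 20 20 20 20 20 20 21 22 23 22 23 23 22 21 21 20
 20 20 20 20 20 21 22 22 22 22 23 22 21 20 20 20 20 20 20 20 21 22 23 23
 23 23 22 21 20 20 20 20 20 20 20 21]
w6 [-23.4 -23.4 -23.4]
[21 22 23 23 23 21 21 20 20 20 20 20 20 20 21 22 21 21 21 22 21 21 20 20
 20 20 20 20 20 21 22 23 22 21 21 22 22 20 20 20 20 20 20 20 21 22 21 21
 21 20 21 21 20 20 20 20 20 20 20 21]
```

View pics/r6.png

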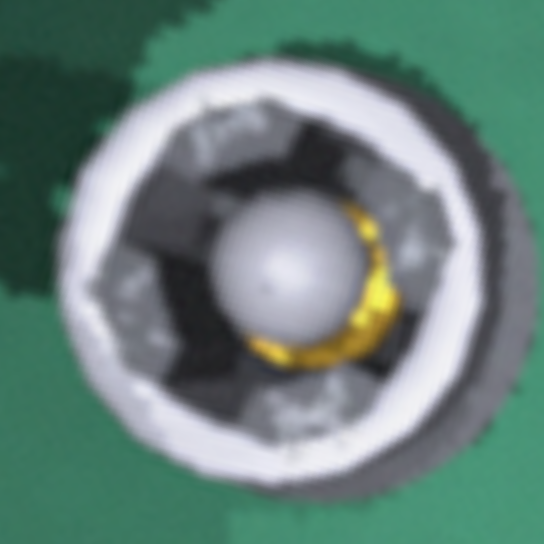

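The ball now lies in the bore (grey disc at (290,265), brass crescent below it). Slot ends appear near 17° mod 90°; refining the phase numerically.

Run:
```python
from h import *
c=(541,129.35,74.5); n=272; th=np.radians(np.arange(360))
for f in("w1","w6"):
    a=rect(load(f),c,74.5,34,8); g=cv2.GaussianBlur(a,(5,5),0).min(2)
    P=cv2.warpPolar(g,(240,360),(n,n),240,cv2.WARP_POLAR_LINEAR).astype(float)
    P=P[(-np.arange(360))%360]
    for r in (16,18,19,20,21):
        b=P[:,int((r-1)*8):int((r+1)*8)].mean(1)
        z=(b*np.exp(4j*th)).sum(); print(f,r,"dark phase",round((np.degrees(np.angle(-z))/4),1),round(abs(z)/180,0))
    for T in(140,165,190):
        R=np.array([ (lambda i:(i[-1] if len(i) else 80)/8)(np.where(row[80:188]<T)[0]+80) for row in P])
        z=(R*np.exp(4j*th)).sum();print(T,np.degrees(np.angle(z))/4,abs(z)/180)
d=load("w2"); a=rect(d,(539.7,-167.4),84,34,8); g=cv2.cvtColor(a,cv2.COLOR_BGR2HSV)
m=((g[...,1]<45)&(g[...,2]>150)).astype(np.uint8)
w=np.zeros_like(m); w[150:390,160:390]=1; m=cv2.morphologyEx(m*w,cv2.MORPH_OPEN,np.ones((9,9)))
k=max(cv2.findContours(m,0,1)[0],key=cv2.contourArea); (x,y),sz,an=cv2.minAreaRect(k)
print("boss",539.7-34+x/8,-167.4+34-y/8,np.array(sz)/8,"img angle",an)
```

```text
w1 16 dark phase -27.7 40.0
w1 18 dark phase -29.1 42.0
w1 19 dark phase -29.8 30.0
w1 20 dark phase 23.8 5.0
w1 21 dark phase 17.5 39.0
140 20.881115581535497 0.817462144079747
165 17.208219075990776 1.35523907620739
190 17.16500751517496 1.3943337815917811
w6 16 dark phase -28.1 41.0
w6 18 dark phase -29.0 46.0
w6 19 dark phase -29.4 34.0
w6 20 dark phase 20.9 3.0
w6 21 dark phase 16.5 34.0
140 21.846312680110227 0.2539797094434578
165 15.851951555020037 0.8326502013534306
190 17.962515568812083 0.9252658860725967
boss 540.0125 -165.9 [27.5   25.875] img angle 90.0
```

Emit:
move_arm:
  slide:
    - [7.9, 29.6, 5]
    - [7.9, 29.6, 5]
    - [7.9, 29.6, 5]
    - [7.9, 29.6, 5]
    - [7.9, 29.6, 5]
    - [7.9, 29.6, 5]
    - [7.9, 29.6, 5]
    - [7.9, 29.6, 5]
    - [7.9, 29.6, 5]
  dr:
    - [0, 0, -0.28]
    - [0, 0, -0.28]
    - [0, 0, -0.28]
    - [0, 0, -0.28]
    - [0, 0, -0.28]
    - [0, 0, -0.28]
    - [0, 0, -0.28]
    - [0, 0, -0.28]
    - [0, 0, -0.28]
  gripper: [-0.3, -0.3, -0.3, -0.3, -0.3, -0.3, -0.3, -0.3, -0.3]

```text
t: 7.42
eef_pos: [505.5, -171.4, 176.6]
eef_rot: [3.141, 0.003, 0.012]
force: [-0.2, -0.5, -0.0]
grip_width: 55.7
gripper_force: 0.0
```

Run:
```python
from h import *
d=snap("wrist","w7"); s=manip.read_state(); print(s["eef_pos"],s["eef_rot"])
for lo in (150,165,180):
    c=(540,-167); a=rect(d,c,84,30,8); g=cv2.cvtColor(a,cv2.COLOR_BGR2HSV)
    m=((g[...,1]<45)&(g[...,2]>lo)).astype(np.uint8)
    w=np.zeros_like(m); w[90:390,90:390]=1; m=cv2.morphologyEx(m*w,cv2.MORPH_OPEN,np.ones((9,9)))
    k=max(cv2.findContours(m,0,1)[0],key=cv2.contourArea); (x,y),sz,an=cv2.minAreaRect(k)
    print("boss",c[0]-30+x/8,c[1]+30-y/8,np.array(sz)/8,"img angle",an,cv2.boundingRect(k))
    print(cv2.approxPolyDP(k,12,True)[:,0].tolist())
```

```text
[ 505.78177914 -169.86851923  177.06571662] [3.14135177e+00 2.40011384e-03 1.24092791e-02]
boss 539.9374980926514 -166.81249618530273 [24.87499619 24.87499619] img angle 90.0 (140, 139, 200, 200)
[[152, 164], [145, 332], [335, 334], [333, 141], [205, 139]]
boss 539.875 -166.8125 [24.625 24.75 ] img angle 90.0 (140, 140, 199, 198)
[[153, 166], [145, 332], [334, 331], [330, 141], [205, 141]]
boss 539.875 -166.6875 [24.125 24.5  ] img angle 90.0 (141, 141, 197, 194)
[[328, 142], [211, 143], [155, 166], [144, 330], [333, 330]]
```

Emit:
move_arm:
  slide:
    - [3.4, -0.1, 3]
    - [3.4, -0.1, 6.5]
    - [3.4, -0.1, 9.5]
    - [3.4, -0.1, 12.1]
    - [3.4, -0.1, 12.1]
    - [3.4, -0.1, 12.1]
    - [3.4, -0.1, 12.1]
  dr:
    - [0, 0, 0]
    - [0, 0, 0]
    - [0, 0, 0]
    - [0, 0, 0]
    - [0, 0, 0]
    - [0, 0, 0]
    - [0, 0, 0]
  gripper: [-0.3, -0.3, -0.3, -0.3, -0.3, -0.3, -0.3]

```text
t: 8.05
eef_pos: [541.7, -165.6, 58.7]
eef_rot: [3.141, -0.002, 0.018]
force: [0.6, 0.4, 1.0]
grip_width: 55.8
gripper_force: 0.0
```

Emit:
move_arm:
  slide:
    - [-0.15, 0.1, 0.2]
    - [-0.15, 0.1, 0.2]
    - [-0.15, 0.1, 0.2]
    - [-0.15, 0.1, 0.2]
    - [-0.15, 0.1, 0.2]
    - [-0.15, 0.1, 0.2]
    - [-0.15, 0.1, 0.2]
    - [-0.15, 0.1, 0.2]
  dr:
    - [0, 0, 0]
    - [0, 0, 0]
    - [0, 0, 0]
    - [0, 0, 0]
    - [0, 0, 0]
    - [0, 0, 0]
    - [0, 0, 0]
    - [0, 0, 0]
  gripper: [-0.3, 0, 0.5, 1, 1, 1, 1, 1]
  grip_force: 70

```text
t: 8.72
eef_pos: [539.7, -167.0, 56.8]
eef_rot: [3.141, -0.002, 0.016]
force: [-2.1, -0.1, 7.4]
grip_width: 24.8
gripper_force: 69.4
```

Emit:
move_arm:
  slide:
    - [0, 0, -2]
    - [0, 0, -5]
    - [0, 0, -9]
    - [0, 0, -11]
    - [0.6, -29.6, -11]
    - [0.6, -29.6, -11]
    - [0.6, -29.6, -11]
    - [0.6, -29.6, -11]
    - [0.6, -29.6, -11]
    - [0.6, -29.6, -11]
    - [0.6, -29.6, -11]
    - [0.6, -29.6, -11]
  dr:
    - [0, 0, 0]
    - [0, 0, 0]
    - [0, 0, 0]
    - [0, 0, 0]
    - [0, 0, -0.28]
    - [0, 0, -0.28]
    - [0, 0, -0.28]
    - [0, 0, -0.28]
    - [0, 0, -0.28]
    - [0, 0, -0.28]
    - [0, 0, -0.28]
    - [0, 0, -0.28]
  gripper: [1, 1, 1, 1, 1, 1, 1, 1, 1, 1, 1, 1]

```text
t: 9.72
eef_pos: [540.5, 134.6, 165.8]
eef_rot: [-3.141, -0.002, 0.3]
force: [0.6, -1.3, -0.6]
grip_width: 24.7
gripper_force: 69.8
```

Run:
```python
from h import *
import time
d=snap("wrist","w8"); t=snap("side","s8"); s=manip.read_state(); print(s["t"],s["eef_pos"],s["eef_rot"],s["force"],s["grip_width"])
p=s["eef_pos"]; print(proj(t,[p]),proj(t,[(541,129.35,74.5)]),proj(d,[(p[0],p[1],p[2]-14.8)]))
a=d["pixels"][:,:,::-1][150:450,140:500]; u,v=proj(t,[(541,129,110)])[0].astype(int)
b=cv2.resize(t["pixels"][:,:,::-1][v-38:v+37,u-45:u+45],(360,300),interpolation=cv2.INTER_CUBIC)
cv2.imwrite("pics/c8.png",np.hstack([a,b]))
# gear outline by colour in wrist
h=cv2.cvtColor(d["pixels"],cv2.COLOR_RGB2HSV); m=((h[...,0]>18)&(h[...,0]<35)&(h[...,1]>120)).astype(np.uint8)
k=max(cv2.findContours(m,0,1)[0],key=cv2.contourArea); print(cv2.boundingRect(k),cv2.minEnclosingCircle(k))
```

```text
9.8167 [539.87997191 131.10870197 165.4215793 ] [-3.14137247e+00 -1.90051148e-04  2.99426044e-01] [-0.28863384  0.12333606 -2.06126453] 24.5880189252655
[[314.41844524 231.95637886]] [[314.47965449 269.68415524]] [[325.85432211 292.86970171]]
(254, 221, 129, 82) ((318.21697998046875, 283.1125793457031), 65.49747467041016)
```

Run:
```python
from h import *
d=manip.get_image("wrist");d=manip.get_image("wrist"); d=snap("wrist","w9"); s=manip.read_state(); p=s["eef_pos"]; y=s["eef_rot"][2]; print(p,s["eef_rot"])
h=cv2.cvtColor(d["pixels"],cv2.COLOR_RGB2HSV); m=((h[...,0]>18)&(h[...,0]<35)&(h[...,1]>120)).astype(np.uint8)
k=max(cv2.findContours(m,0,1)[0],key=cv2.contourArea); print(cv2.boundingRect(k))
q=cv2.convexHull(k)[:,0]; q=q[q[:,1]<275]; X=ray(d,q,p[2]-6.8)[:,:2]-p[:2]
T=np.c_[X@[np.cos(y),np.sin(y)],X@[np.sin(y),-np.cos(y)]]
A=np.c_[2*T,np.ones(len(T))]; so=np.linalg.lstsq(A,(T**2).sum(1),rcond=None)[0]; print("circle fit in tool",so[:2],np.sqrt(so[2]+so[:2]@so[:2]),len(T))
from scipy.optimize import least_squares
print(least_squares(lambda c:np.hypot(*(T-c).T)-31.3,[0,0]).x)
```

```text
[539.8782831  128.26036171 165.32910314] [3.14157600e+00 3.17056802e-04 2.95570720e-01]
(254, 232, 129, 72)
circle fit in tool [ 4.5871983  -1.28654987] 29.40641364926472 16
[ 2.25233097 -1.31539476]
```

View pics/c8.png

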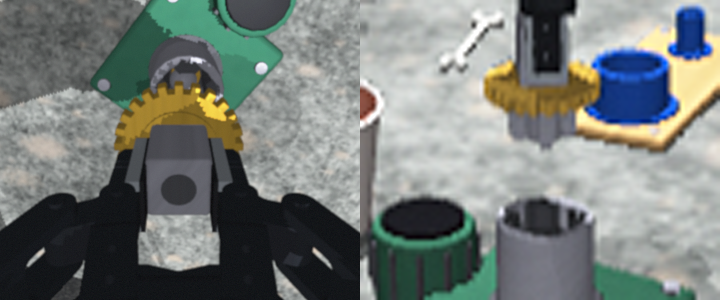

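The gear hangs upright in the fingers over the hub. The boss top is at about (320,337) in the full wrist picture, and the stem points straight at the socket in the side crop.

Run:
```python
from h import *
d=load("w9"); s=manip.read_state(); p=s["eef_pos"]; y=s["eef_rot"][2]; print(p)
for uv,z in (((320,337),27.2),((320,310),27.2),((320,363),27.2)):
    X=ray(d,[uv],p[2]+z)[0,:2]-p[:2]; print(uv,X@[np.cos(y),np.sin(y)],X@[np.sin(y),-np.cos(y)])
a=np.degrees(y)
g=cv2.cvtColor(d["pixels"],cv2.COLOR_RGB2GRAY)
print(g[290:380:3,300].tolist()); print(g[337,270:370:3].tolist())
```

```text
[539.8782831  128.26036171 165.32910314]
(320, 337) 1.8658073038959455 -0.5777174777147391
(320, 310) 13.817742804834294 -0.6074448115144506
(320, 363) -10.334211189005925 -0.5473244913472318
[76, 74, 73, 75, 76, 77, 80, 98, 101, 104, 104, 105, 102, 101, 100, 94, 88, 88, 94, 99, 97, 99, 101, 100, 102, 126, 179, 187, 176, 187]
[18, 43, 105, 65, 23, 16, 95, 101, 101, 99, 88, 52, 54, 51, 52, 52, 52, 51, 50, 50, 52, 50, 80, 103, 100, 101, 96, 33, 22, 42, 104, 60, 18, 21]
```

Emit:
move_arm:
  slide:
    - [0, 0, 2.5]
    - [0, 0, 4.2]
    - [0, 0, 4.2]
    - [0, 0, 4.2]
    - [0, 0, 4.2]
    - [0, 0, 4.2]
  dr:
    - [0, 0, 0]
    - [0, 0, 0]
    - [0, 0, 0]
    - [0, 0, 0]
    - [0, 0, 0]
    - [0, 0, 0]
  gripper: [1, 1, 1, 1, 1, 1]

```text
t: 10.47
eef_pos: [541.0, 128.9, 124.7]
eef_rot: [-3.141, -0.002, 0.296]
force: [0.8, 0.1, -0.8]
grip_width: 24.4
gripper_force: 69.8
```

Run:
```python
from h import *
P=[]
for i in range(4):
    d=manip.get_image("wrist"); s=manip.read_state(); P.append(s["eef_pos"])
print(np.round(P,1),s["eef_rot"],s["force"])
np.savez("pics/w10.npz",**d); p=np.mean(P,0); y=.296
# rim: bright arc ahead of the gear: report rim ellipse points at z=74.5
h=cv2.cvtColor(d["pixels"],cv2.COLOR_RGB2HSV); m=((h[...,1]<45)&(h[...,2]>190)).astype(np.uint8)
e=proj(d,[(541+27*np.cos(t),129.35+27*np.sin(t),74.5) for t in np.linspace(0,6.28,60)])
for r in range(int(e[:,1].min())-8,int(e[:,1].min())+40,3):
    c=np.where(m[r,230:410])[0]+230; print(r,(c.min(),c.max(),len(c)) if len(c) else None, end="; ")
print(e.min(0),e.max(0))
```

```text
[[540.9 129.1 124.6]
 [540.8 129.2 124.4]
 [540.6 129.2 124.2]
 [540.5 129.2 124.1]] [-3.14130213e+00 -1.18130364e-03  2.96122773e-01] [ 0.18355124  0.70666057 -0.89860152]
211 None; 214 None; 217 None; 220 None; 223 (np.int64(335), np.int64(335), 1); 226 (np.int64(403), np.int64(409), 7); 229 (np.int64(401), np.int64(409), 9); 232 (np.int64(401), np.int64(409), 9); 235 (np.int64(402), np.int64(409), 8); 238 None; 241 None; 244 None; 247 None; 250 None; 253 None; 256 None; [274.42613705 219.02994717] [364.46792438 302.22146253]
```

Emit:
move_arm:
  slide:
    - [0, 0, 0.4]
    - [0, 0, 0.8]
    - [0, 0, 1.0]
    - [0, 0, 1.2]
    - [0, 0, 1.3]
    - [0, 0, 1.3]
  dr:
    - [0, 0, 0]
    - [0, 0, 0]
    - [0, 0, 0]
    - [0, 0, 0]
    - [0, 0, 0]
    - [0, 0, 0]
  gripper: [1, 1, 1, 1, 1, 1]

```text
t: 11.17
eef_pos: [541.0, 129.4, 114.6]
eef_rot: [3.141, -0.003, 0.298]
force: [-14.8, 0.7, 38.9]
grip_width: 25.0
gripper_force: 75.4
```

Run:
```python
from h import *
s=manip.read_state(); print({k:np.round(s[k],2) for k in("eef_pos","eef_rot","force","moment")})
```

```text
{'eef_pos': array([541.03, 129.44, 114.64]), 'eef_rot': array([ 3.14, -0.  ,  0.3 ]), 'force': array([-14.8 ,   0.72,  38.94]), 'moment': array([-0.17,  5.68,  0.02])}
```

Emit:
move_arm:
  slide:
    - [0, 0, -0.3]
    - [-0.1, 0, -0.3]
    - [-0.1, 0, -0.1]
    - [-0.1, 0, 0]
    - [-0.1, 0, 0]
  dr:
    - [0, 0, 0]
    - [0, 0, 0]
    - [0, 0, 0]
    - [0, 0, 0]
    - [0, 0, 0]
  gripper: [1, 1, 1, 1, 1]

```text
t: 11.58
eef_pos: [540.8, 129.5, 114.7]
eef_rot: [3.141, -0.005, 0.298]
force: [-12.0, -0.2, 36.5]
grip_width: 24.6
gripper_force: 75.2
```

Run:
```python
from h import *
s=manip.read_state(); print({k:np.round(s[k],2) for k in("eef_pos","eef_rot","force","moment")})
```

```text
{'eef_pos': array([540.85, 129.51, 114.67]), 'eef_rot': array([ 3.14, -0.  ,  0.3 ]), 'force': array([-11.97,  -0.16,  36.49]), 'moment': array([0.04, 4.78, 0.08])}
```

Emit:
move_arm:
  slide:
    - [0, 0, -1]
    - [0, 0, -2]
    - [0, 0, -2]
    - [0, 0, -2]
    - [0, 0, -2]
  dr:
    - [0, 0, 0]
    - [0, 0, 0]
    - [0, 0, 0]
    - [0, 0, 0]
    - [0, 0, 0]
  gripper: [1, 1, 1, 1, 1]

```text
t: 12.0
eef_pos: [538.8, 128.7, 129.5]
eef_rot: [3.142, 0.001, 0.296]
force: [-0.5, -0.1, -1.3]
grip_width: 24.9
gripper_force: 69.9
```

Run:
```python
from h import *
for i in range(3): d=snap("side","s11")
s=manip.read_state(); print({k:np.round(s[k],2) for k in("eef_pos","eef_rot","force","moment")})
w=snap("wrist","w11"); p=s["eef_pos"]
print(proj(d,[(541,129.35,z) for z in (50,74.5,95,108)]), proj(d,[(p[0],p[1],z) for z in (95,108,116)]))
im=d["pixels"].astype(int); u,v=proj(d,[(541,129.35,90)])[0].astype(int)
h=cv2.cvtColor(d["pixels"],cv2.COLOR_RGB2HSV)
for r in range(v-22,v+26,2):
    print(r,' '.join(f"{h[r,c,2]:3d}{'y' if h[r,c,1]>110 else ' '}" for c in range(u-22,u+23)))
```

```text
{'eef_pos': array([538.8 , 128.63, 129.44]), 'eef_rot': array([3.14, 0.  , 0.3 ]), 'force': array([-0.13,  0.58, -1.28]), 'moment': array([ 0.01, -0.01,  0.04])}
[[314.59149511 279.594566  ]
 [314.47965449 269.68415524]
 [314.38552828 261.278541  ]
 [314.3255867  255.89416365]] [[315.43651781 261.20943024]
 [315.38067445 255.82605981]
 [315.34622254 252.49225419]]
241 209  203  208  214  215  210  208  217  224  227  230  231  230  228  219  211  212   99  101  116  134   73   24   28   28   27   28   26   76  132  239  255  255  249y 255y  89y 103y 115y 120y 126y 127y 129y 131y 133y 133y
243 202  208  214  220  227  231  233  236  236  235  234  231  224  217  214  214  218  102   98  116  134   69   25   30   27   26   29   27   78  132  250  255  255  178y 249y 229y 113y 116y 118y 124y 127y 129y 131y 132y 133y
245 210  212  209  209  210  206  208  216  219  219  217  213  206  206  176  209  175  107   99  119  133   69   27   28   27   38   31   26   77  132  149  255  255  255  246  186  183y 156y 165y 139y 135y 133y 132y 135y 133y
247 203  202  197  199  203  205  201  201  20
[... 4062 characters left out ...]
64  167  165 
283  64y  62y  58y  52   50   40   47  149y 155y 155y 160y  97  102  109  117  119  123  127  128  129  131  132  133  132  131  126  122  122  121  120  116  111  111  105   91   94  126y 124y 123y 125y 134  134  149  140  150 
285  63y  58y  56y  49   45  114y 160y 155y 153y 155y 158y  95  103  111  116  120  124  127  129  129  130  132  132  131  132  132  126  122  120  116  117  115  109  101   89   95  128y 124y 124y 123y 123y 126y 122y 121y 123y
287  62y 134y 130y 133y 156y 153y 153y 154y 152y 156y 157y  94  104  112  118  122  124  127  128  131  131  134  134  132  131  129  123  123  122  122  117  111  105   98   90   82  128y 125y 123y 122y 123y 124y 126y 124y 124y
```

Run:
```python
from h import *
d=load("w11"); px=d["pixels"]; h=cv2.cvtColor(px,cv2.COLOR_RGB2HSV); p=np.array([538.8,128.63,129.44])
print("cx",d["cx"],"axis cols",proj(d,[p,p-[0,0,6.8],p-[0,0,55],p+[0,0,27]]))
e=proj(d,[(541+27*np.cos(t),129.35+27*np.sin(t),74.5) for t in np.linspace(0,6.28,90)]); print("pred rim",e.min(0),e.max(0))
for r in range(200,262,4):
    print(r,' '.join(f"{h[r,c,2]:3d}{'g' if (h[r,c,1]>90 and 60<h[r,c,0]<95) else 'y' if h[r,c,1]>110 else ' '}" for c in range(260,384,3)))
```

```text
cx 318.308939116277 axis cols [[319.70886439 305.25041864]
 [319.65289373 298.0347379 ]
 [319.35289393 259.36924139]
 [319.98337059 340.64814591]]
pred rim [275.13645884 213.24753563] [363.4055049  295.21240801]
200  88g  87g  88g  88g  87g  88g  87g  88g  87g  87g  77   78   75   79   82   85   89   88   88   88   87   86   89   87   84   86  127  142  139  138  126g 142g 161g 159g 160g 158g 158g 160g 160g 160g 160g 163g
204  88g  88g  87g  87g  89g  89g  89g  90g  81g  76   75   76   85   88   88   89   89   86   86   87   86   85   85   84   85   86   86   86   88   88   72   77  133g 145g 159g 158g 158g 158g 157g 159g 159g 160g
208  88g  87g  87g  86g  89g  89g  89g  87g  79   76   75   85   84   85   86   89   88   86   87   88   87   87   85   84   85   85   88   89   86   66   69   66   81g 147g 153g 156g 160g 151g 157g 158g 159g 160g
212  86g  88g  85g  86g  86g  88g  88g  75   77   74   83   84   85   87   85   86   87   87   86   86   86   87   84   85   85   82   85   88   89   86   61   54   57  134g 138g 137g 137g 137g 136g 137g 140g 150g
216  87g  86g  87g  87g  87g  86
[... 1835 characters left out ...]
48y 248y 106   96   93y 124g 132g 133g 132g 133g 133g 133g
252  85g  85g  74g  68  118y 118y  93y  90y 113y 170y 168y 166y 171y 173y 166y 166y 170y 170y 170y 169y 166y 150y 155y 128y 130y 136y 162y 230y 247y 245y 244y 139y  88y  90y 145y 132y 127g 132g 132g 131g 132g 132g
256  86g  85g  67g 137y 171y 174y 154y 124y 168y 169y 168y 165y 170y 173y 165y 167y 170y 170y 168y 148y 131y 124y 126y 129y 131y 132y 129y 186y 246y 245y 247y 248y 155y 216y 250y 251y 177y 132g 132g 131g 133g 133g
260  85g  81   94y  71  139y 168y 173y 170y 165y 169y 168y 166y 170y 173y 167y 169y 170y 158y 125y 124y 122y 121y 124y 129y 131y 132y 127y 230y 243y 244y 247y 247y 245y 245y 243y 201y  95   92y 120g 131g 132g 124g
```

Emit:
move_arm:
  slide:
    - [0.13, 0.05, 0.5]
    - [0.13, 0.05, 1.0]
    - [0.13, 0.05, 1.3]
    - [0.13, 0.05, 1.5]
    - [0.13, 0.05, 1.7]
    - [0.13, 0.05, 1.8]
  dr:
    - [0, 0, 0]
    - [0, 0, 0]
    - [0, 0, 0]
    - [0, 0, 0]
    - [0, 0, 0]
    - [0, 0, 0]
  gripper: [1, 1, 1, 1, 1, 1]

```text
t: 12.7
eef_pos: [540.8, 128.6, 114.8]
eef_rot: [3.141, -0.001, 0.297]
force: [-12.8, -0.3, 32.7]
grip_width: 24.9
gripper_force: 74.2
```

Run:
```python
from h import *
s=manip.read_state(); print({k:np.round(s[k],2) for k in("eef_pos","eef_rot","force","moment")})
```

```text
{'eef_pos': array([540.78, 128.63, 114.76]), 'eef_rot': array([ 3.14, -0.  ,  0.3 ]), 'force': array([-12.78,  -0.34,  32.73]), 'moment': array([-0.1 ,  5.27,  0.  ])}
```

Contact again at the same depth. Rereading the rectified hub: the grey patches start at the bore radius (14 mm), so they are lands, and the dark sectors reaching 20 mm at −28°/62° are the slots. I'll lift and turn 45°.

Emit:
move_arm:
  slide:
    - [0, -0.05, -1]
    - [0, -0.1, -1.6]
    - [0, -0.1, -1.6]
    - [0, -0.1, -1.6]
    - [0, -0.1, -1.6]
    - [0, -0.1, -1.6]
    - [0, -0.1, -1.6]
    - [0, -0.1, -1.6]
    - [0, -0.1, -1.6]
    - [0, -0.1, -1.6]
  dr:
    - [0, 0, 0]
    - [0, 0, 0.05]
    - [0, 0, 0.15]
    - [0, 0, 0.27]
    - [0, 0, 0.39]
    - [0, 0, 0.51]
    - [0, 0, 0.63]
    - [0, 0, 0.75]
    - [0, 0, 0.79]
    - [0, 0, 0.79]
  gripper: [1, 1, 1, 1, 1, 1, 1, 1, 1, 1]

```text
t: 13.53
eef_pos: [540.2, 129.7, 128.1]
eef_rot: [3.141, 0.0, -0.496]
force: [0.1, -0.1, -0.5]
grip_width: 24.8
gripper_force: 69.8
```

Run:
```python
from h import *
for i in range(3): d=snap("side","s12")
s=manip.read_state(); print({k:np.round(s[k],2) for k in("t","eef_pos","eef_rot","force","moment")})
h=cv2.cvtColor(d["pixels"],cv2.COLOR_RGB2HSV)
for r in (261,263,264,265,266,277,281,285):
    print(r,' '.join(f"{h[r,c,2]:3d}{'y' if h[r,c,1]>110 else ' '}" for c in range(300,332)))
w=snap("wrist","w12"); h=cv2.cvtColor(w["pixels"],cv2.COLOR_RGB2HSV); p=s["eef_pos"]; print(proj(w,[p,(541,129.35,74.5)]))
for r in (236,240,244,337):
    print(r,' '.join(f"{h[r,c,2]:3d}{'g' if (h[r,c,1]>90 and 60<h[r,c,0]<95) else 'y' if h[r,c,1]>110 else ' '}" for c in range(264,378,2)))
```

```text
{'t': np.float64(13.68), 'eef_pos': array([540.25, 129.68, 128.2 ]), 'eef_rot': array([ 3.14,  0.  , -0.49]), 'force': array([-0.4 , -1.13, -1.54]), 'moment': array([ 0.01, -0.01, -0.02])}
261 218  216  211  204  194  186  182  164  113  116  115  109  105  105  132  127  128  119  118  118  110  103  111  189  197  204  211  211  206  204  204  204 
263 190  187  191  206  211  199  183  173  139  112  116  108  104  106  130  124  124  118  117  117  108  104  103  186  195  204  201  193  189  196  201  210 
264 188  191  191  194  195  196  193  188  144  118  117  111  107  106  131  126  126  119  119  120  113  106  105  197  195  201  197  187  195  205  211  215 
265 205  195  186  178  174  178  193  204  163  116  121  116  110  109  132  128  127  117  119  120  113  106  138  205  201  193  182  178  190  196  205  213 
266 215  198  178  179  178  179  159  142  169  160  117  115  105   89   92   97   87   85  106  123  111  103  125  163  193  192  168  168  184  192  197  203 
277 162  159  147   86   95  107  110  115  119  123  125  124  125  134  134  130  131  12
[... 914 characters left out ...]
87y  94y 210y 239y 238y 237y 173y  53   66   84   87y 102y 126  183  212  167   66  107g 123g 124g 123g 122g 122g 123g 123g
244  82g  82g  81g  81g  82g  80g  70g  77  102   98  170y 239y 242y 162y 101y  83y  84y 136y 227y 230y 233y 223y 157y 160y 170y 191y 228y 229y 230y 218y 168y 164y 151y 169y 229y 229y 232y 214y 103y  95y  80y  85y 174y 232y 196y 134y 179  205  134  116g 123g 121g 123g 122g 123g 122g 123g
337  21   20   20   22   24   73  106   95   35   24   14   46   97  103  103  103  102  101   93   54   53   53   53   52   54   53   53   51   52   52   54   51   52   52   52   53   80  106  103  104  102  102   98   68   12   24   28   74  106   87   33   23   23   19   21   22   21
```

Emit:
move_arm:
  slide:
    - [0.1, 0.06, 0.5]
    - [0.1, 0.06, 1.0]
    - [0.1, 0.06, 1.3]
    - [0.1, 0.06, 1.5]
    - [0.1, 0.06, 1.7]
    - [0.1, 0.06, 1.8]
  dr:
    - [0, 0, 0]
    - [0, 0, 0]
    - [0, 0, 0]
    - [0, 0, 0]
    - [0, 0, 0]
    - [0, 0, 0]
  gripper: [1, 1, 1, 1, 1, 1]

```text
t: 14.23
eef_pos: [540.7, 128.6, 109.9]
eef_rot: [3.141, 0.0, -0.494]
force: [0.1, -0.8, -1.6]
grip_width: 25.2
gripper_force: 69.8
```

Run:
```python
from h import *
s=manip.read_state(); print({k:np.round(s[k],2) for k in("eef_pos","eef_rot","force","moment")})
```

```text
{'eef_pos': array([540.75, 128.59, 109.86]), 'eef_rot': array([ 3.14,  0.  , -0.49]), 'force': array([ 0.14, -0.82, -1.62]), 'moment': array([-0.04, -0.  ,  0.03])}
```

It dropped in freely, already about 5 mm deep. Continuing down.

Emit:
move_arm:
  slide:
    - [0, 0, 0.4]
    - [0, 0, 0.8]
    - [0, 0, 1.2]
    - [0, 0, 1.5]
    - [0, 0, 1.7]
    - [0, 0, 1.9]
    - [0, 0, 2.0]
    - [0, 0, 2.0]
  dr:
    - [0, 0, 0]
    - [0, 0, 0]
    - [0, 0, 0]
    - [0, 0, 0]
    - [0, 0, 0]
    - [0, 0, 0]
    - [0, 0, 0]
    - [0, 0, 0]
  gripper: [1, 1, 1, 1, 1, 1, 1, 1]

```text
t: 14.9
eef_pos: [541.6, 128.9, 90.9]
eef_rot: [-3.141, -0.001, -0.493]
force: [-0.3, -0.3, 6.2]
grip_width: 25.0
gripper_force: 70.6
```

Run:
```python
from h import *
s=manip.read_state(); print({k:np.round(s[k],2) for k in("eef_pos","eef_rot","force","moment")})
```

```text
{'eef_pos': array([541.55, 128.94,  90.87]), 'eef_rot': array([-3.14, -0.  , -0.49]), 'force': array([-0.31, -0.29,  6.23]), 'moment': array([-0.06,  0.12, -0.01])}
```

Emit:
move_arm:
  slide:
    - [0, 0, 0.1]
    - [0, 0, 0.2]
    - [0, 0, 0.3]
    - [0, 0, 0.4]
    - [0, 0, 0.4]
    - [0, 0, 0.4]
  dr:
    - [0, 0, 0]
    - [0, 0, 0]
    - [0, 0, 0]
    - [0, 0, 0]
    - [0, 0, 0]
    - [0, 0, 0]
  gripper: [1, 1, 1, 1, 1, 1]
  grip_force: 90

```text
t: 15.4
eef_pos: [541.9, 129.1, 89.3]
eef_rot: [-3.14, -0.002, -0.493]
force: [-7.2, 0.4, 24.4]
grip_width: 24.5
gripper_force: 94.6
```

Run:
```python
from h import *
d=snap("side","s13"); d=snap("side","s13")
s=manip.read_state(); print({k:np.round(s[k],2) for k in("t","eef_pos","eef_rot","force","moment","dq")})
h=cv2.cvtColor(d["pixels"],cv2.COLOR_RGB2HSV)
for r in range(256,282,1):
    print(r,' '.join(f"{h[r,c,2]:3d}{'y' if h[r,c,1]>110 else ' '}" for c in range(300,332,2)))
print(proj(d,[(541,156,74.5),(541,129,74.5)]))
```

```text
{'t': np.float64(15.5), 'eef_pos': array([541.96, 129.09,  89.26]), 'eef_rot': array([-3.14, -0.  , -0.49]), 'force': array([-7.46, -0.45, 23.81]), 'moment': array([-0.23,  2.87, -0.09]), 'dq': array([ 0., -0., -0., -0.,  0., -0.])}
256 181  204  108   27   28   22  125   72  113  108  107   97  157  215  213  223 
257 188  213  112   26   27   23  123   81  108  107  108   98  177  215  213  214 
258 203  206  143   27   27   21  125   79  108  108  108   96  213  216  205  195 
259 203  207  132   25   28   22  126   79  108  107  109   97  231  220  207  193 
260 215  214  105   23   28   22  125   81  109  108  107   97  215  218  203  202 
261 220  214  104   27   27   24  125   80  107  106  107  102  206  214  207  205 
262 205  201  114   28   27   23  124   79  107  108  108  101  174  211  204  202 
263 190  198  232y  20   26   22  125   79  108  107  108  106  124  184  194  202 
264 192  243  255y  55   20   19  124   80  110  109  108  105  116y 138  202  211 
265 218  219y 196y  93   74   54  121   78  110  107  109  109y 114y 114y 185  208 
266 218  153y 142y 112  114
[... 675 characters left out ...]
36y 163y 155y 161y 106y 145y 146y 112   89  212  211 
275 149  152  101  127  143y 124  160y 144y 162y 106  132y 125  116   94  205  196 
276 160  162  100  117  120  122  125  127  125  118  115  121  112   93  185  182 
277 165  148   98  111  121  127  117  132  118  134  126  119  111   94  169  163 
278 197  153y  96  110  119  123  131  127  130  132  125  121  112   95  164  162 
279 172  163y  98  109  117  123  129  132  127  134  124  118  112   95  168  162 
280 153y 161y  98  109  115  121  125  136  130  134  124  118  112   94  176  160 
281 161y 161y  98  115  119  123  124  133  130  135  121  118  110   95  149  170 
[[312.15293868 275.16478194]
 [314.50966708 269.61346108]]
```

Emit:
move_arm:
  slide:
    - [0, 0, 0.05]
    - [0, 0, 0.1]
    - [0, 0, 0.15]
    - [0, 0, 0.15]
    - [0, 0, 0.15]
    - [0, 0, 0.15]
  dr:
    - [0, 0, 0]
    - [0, 0, 0]
    - [0, 0, 0]
    - [0, 0, 0]
    - [0, 0, 0]
    - [0, 0, 0]
  gripper: [1, 1, 1, 1, 1, 1]

```text
t: 16.0
eef_pos: [542.0, 129.1, 89.2]
eef_rot: [-3.139, -0.003, -0.492]
force: [-13.2, -0.7, 37.5]
grip_width: 24.5
gripper_force: 96.4
```

Run:
```python
from h import *
Z=[]
for i in range(4):
    d=manip.get_image("side"); s=manip.read_state(); Z.append(s["eef_pos"])
print(np.round(Z,2)); print({k:np.round(s[k],2) for k in("t","eef_rot","force","moment","gripper_force")})
```

```text
[[541.97 129.09  89.19]
 [541.97 129.09  89.21]
 [541.95 129.1   89.18]
 [541.99 129.11  89.19]]
{'t': np.float64(16.2), 'eef_rot': array([-3.14, -0.  , -0.49]), 'force': array([-11.71,  -0.47,  37.19]), 'moment': array([-0.26,  4.89, -0.14]), 'gripper_force': np.float64(96.4)}
```

The gear is hard against the rim: 13 N more push moved it under 0.1 mm, and total travel since rim contact is 25.5 mm against an expected 26 mm. Handing in.

```bash
python3 -c "
from cell import manip
print(manip.close_job())"
```

```text
the job is handed in; nothing more can be done
None
```

The job is handed in: the ball is in the bore and the gear is seated on the hub's rim, still gripped at about 96 N and pressed down with about 37 N. No verdict came back.

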